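# Set out the seasoning shakers by height beside the rice-ball mould

## Task

Set up the rice-ball station: stand the four steel seasoning shakers on the rack, one in the middle of each black pad, in order of height, with the lowest on the pad next to the white rice-ball mould and the tallest at the far end of the row. Set each one down upright rather than letting it drop or fall over, and leave the soy-sauce bottle standing where it is.

Things in the scene. Friction and masses are not known exactly. Their poses are not given: they have to be found in the camera images.
- shaker_46: The lowest of four seasoning shakers: a round upright can of plain stainless steel with a knurled screw lid whose nearly flat top is pierced with holes. 46 mm in diameter over its whole height, 58 mm high; closed, part full, 0.13 kg or so; loose, standing on the counter (z = 0) at the start. Origin: centre of its underside; z up its axis.
- shaker_52: The second lowest of four seasoning shakers: a round upright can of plain stainless steel with a knurled screw lid whose nearly flat top is pierced with holes. 52 mm in diameter over its whole height, 76 mm high; closed, part full, 0.19 kg or so; loose, standing on the counter (z = 0) at the start. Origin: centre of its underside; z up its axis.
- shaker_58: The second tallest of four seasoning shakers: a round upright can of plain stainless steel with a knurled screw lid whose nearly flat top is pierced with holes. 58 mm in diameter over its whole height, 94 mm high; closed, part full, 0.26 kg or so; loose, standing on the counter (z = 0) at the start. Origin: centre of its underside; z up its axis.
- shaker_64: The tallest of four seasoning shakers: a round upright can of plain stainless steel with a knurled screw lid whose nearly flat top is pierced with holes. 64 mm in diameter over its whole height, 112 mm high; closed, part full, 0.34 kg or so; loose, standing on the counter (z = 0) at the start. Origin: centre of its underside; z up its axis.
- pad_a: One of four identical round black rubber pads, 78 mm across, 3 mm thick, in a straight row, 95 mm centre to centre, on a low steel rack; the letter says nothing about its place in the row. Origin: centre of its underside, 40 mm above the counter (upper face at 43 mm). y along the row, x across it to the far side, z up.
- pad_b: Black rubber pad like pad_a (same size, height and axes). The fixed rack is 150 mm deep, 410 mm long, 40 mm high. A thin rail, its top 19 mm above the rack's, runs along the far edge 69 mm behind the pads' centres and along both ends 57 mm beyond the end pads' centres; the near side is open.
- pad_c: Black rubber pad on the steel rack like pad_a (same size, height and axes): 78 mm across, upper face 43 mm above the counter. Origin: centre of its underside. Its place in the row varies.
- pad_d: Black rubber pad on the steel rack like pad_a (same size, height and axes): 78 mm across, upper face 43 mm above the counter. Origin: centre of its underside. Its place in the row varies.
- mould: Rice-ball mould: white plastic frame 240 mm long (away from the robot), 110 mm wide, 45 mm high, with slanting walls that make open triangular cavities and a grip at each end; fixed just beyond one end of the rack, left or right (a grey scale with a steel platform is at the other). Origin: centre of its underside, 165 to 200 mm from the nearest pad's centre.
- soy_bottle: Bystander: soy-sauce bottle of amber glass with a red cap and a paper label, 54 mm in diameter, 145 mm high, loose, standing on the counter to one side of the shakers (a stack of white paper cups, 75 mm wide and 85 mm high, stands on the other side). Origin: centre of its underside; z up.

How it is judged:
By the outcome, as a careful person would: the job done as asked, in the order asked, and still so for the second after the job is handed in, with the robot touching nothing.
It also fails if it takes over 102 s, if anything falls off the work surface, if the arm or the gripper's body presses on something with over 40 N, if the wrist force passes 120 N, or if a joint passes its speed limit or range.

## Robot

A 6-joint arm with a two-finger parallel gripper is mounted at the origin on the work surface. World frame = base frame: x ahead of the robot, y to its left, z up, the work surface at z = 0. Lengths are in mm, angles in degrees, forces in N, time in s.
With the tool pointing down it reaches from about 300 to 850 mm from the base axis. Payload 4.2 kg.
Tool frame: the origin (TCP) lies at the very end of the fingers, on their centre line; the grasp point (between the pads) lies 19 mm behind it (env.grip_depth is the distance from the TCP to the grasp point, in mm); z points along the fingers, y is the line along which they close (so a half turn about z gives the same grasp; the last joint's range is limited). The gripper opens to 91 mm and grips with 3 to 60 N. Pads are 32 mm wide; open, the fingers measure 118 mm over their backs; the gripper's body (76 mm by 178 mm) begins 60 mm behind the grasp point.
Start: joints at [75.688, 18.312, 89.639, -0, 72.044, -1.146], TCP at [130.976, 559.9, 213.976] pointing down, gripper open.
Joint ranges: [-177.97, 177.97], [-48.28, 115.42], [12.27, 149.76], [-77.06, 257.06], [2.81, 150.46], [-146.56, 146.56]. Speed limits (degrees/s): [147.25, 147.25, 180, 180, 180, 180].

## Interface

Orientations are given as [roll, pitch, yaw] about the fixed x, y, z axes, in that order (R = Rz(yaw) Ry(pitch) Rx(roll)).
In Python, from workcell import env, cams gives the robot as it stands.
- The arm moves only by the tool apply_moves, never from a script. Its argument "deltas" is a list of rows, each a list of 5 numbers: the shift along the tool's x, y, z in m, then the turn about the tool's z in rad, then the opening, from -1 (shut) to 1 (fully open), so that 0 is half open. In form: [[tx, ty, tz, roll, gripper], ...]. A call has 1 to 5 rows; each row is the pose to reach, as a shift and turn from the pose commanded when the call began, along the tool's axes at that moment; what a row does not reach only later rows make up. A row lasts 1/10 s, in which the tool goes at most 50 mm and 8.59 degrees, less where a joint would pass 70% of its speed; a pose out of reach is approached as far as the arm can. A call with a gripper value outside its range is refused whole. The fingers move at their own pace and stop on an object; "grip_force" is the grip in N (left out, the last holds). Time passes only in rows, so rows that repeat a pose let the fingers close. It gives the time, the measured TCP pose, the force, the opening and the grip force at its end, in the units of the state.
- env.state(): the state, without advancing time (a new reading comes with each control period).
- cams.grab_frame(name): name is "scene" or "top" or "wrist"; returns the picture (480x640x3 uint8, blue, green, red); there is no depth.
- cams.get_calibration(name): a dict with "mtx" (3x3 intrinsics, pixels), "eye" and "attitude" of the camera in the world; the wrist camera has in their place "tool_from_camera" (4x4, takes a point from camera to tool coordinates, whose origin is the TCP and whose axes are the flange's). Camera axes: x right, y down, z forward; pixel columns grow to the right and rows downward; lengths in mm; the calibration is good to about 2 mm. A picture is of the moment at which its call begins: read the wrist's pose just before it. get_calibration takes no time and is no camera call.
- env.job_done(): hands the job in; it is judged then, once.
The state is a dict: "time_s": time; "qpos": joint angles; "qvel": joint speeds; "effort": joint torques, N m; "ee_pos": TCP position; "ee_rot": TCP orientation; "force": force on the tool from outside, world axes, zero at the start; "torque": the same for the moment, N m; "gripper_width": finger opening in mm; "gripper_force": force on a finger pad.
Only numpy, scipy, OpenCV 4.12 (cv2) and the standard library are available. Lean on these libraries where they do the work, as an engineer would, in place of code of your own. Each camera call takes 0.05 s, during which the arm holds its last target. There are 200 camera calls.

## Working session

There is one attempt and no reset: what is moved stays moved. The work goes in short steps, Python scripts to look and compute and a tool call to move; the robot and the scene stay as the last step left them, time stands still between calls to the robot, and variables do not carry over. Pictures are saved under pics/ and viewed, at most 14 in all, crops included, and the job is handed in when it is done.

Besides the shell and the picture viewer there is one more tool, called after "Emit:" in YAML: its name, and indented under it one key for each argument. apply_moves: Moves the arm, as the interface text tells. Its arguments: {"type":"object","properties":{"deltas":{"type":"array"},"grip_force":{"type":"number"}},"required":["deltas"]}

```bash
mkdir -p pics; ls
python3 - <<'E'
from workcell import env, cams
import cv2
print(env.state())
for n in("scene","top"):
    cv2.imwrite(f"pics/{n}0.png",cams.grab_frame(n)); print(n,cams.get_calibration(n))
print(cams.get_calibration("wrist"))
E
```

```text
pics
{'time_s': 0.0, 'qpos': array([ 7.56883781e+01,  1.83532476e+01,  8.97066149e+01,  2.35861064e-04,
        7.20449626e+01, -1.14607429e+00]), 'qvel': array([ 0.05200666, -0.01492404,  0.03392   , -0.11748436,  0.10059488,
        0.05117679]), 'effort': array([-3.45642020e-04, -4.12478149e+01, -2.31969774e+01,  7.26699340e-02,
        4.58683167e-02, -1.80786601e-04]), 'ee_pos': array([130.83787433, 559.38995699, 213.10277652]), 'ee_rot': array([-1.79895200e+02, -2.32084784e-03,  1.66834377e+02]), 'force': array([-0.54052785, -0.23976409,  0.20147386]), 'torque': array([-0.02430685,  0.006157  , -0.00673529]), 'gripper_force': 0.0, 'gripper_width': 91.10386208844884}
scene {'mtx': array([[604.07593131,   0.        , 321.44746926],
       [  0.        , 604.07593131, 238.33388762],
       [  0.        ,   0.        ,   1.        ]]), 'eye': array([1669.70732601,   19.1914667 ,  967.26136768]), 'attitude': array([-129.69687216,   -0.16536077,   91.32341061])}
top {'mtx': array([[547.77159804,   0.        , 323.95125802],
       [  0.        , 547.77159804, 233.59884947],
       [  0.        ,   0.        ,   1.        ]]), 'eye': array([ 436.43657198,    4.32994187, 1140.67775909]), 'attitude': array([-173.68957677,   -1.08081219,  -89.1347586 ])}
{'mtx': array([[391.43599825,   0.        , 318.32612325],
       [  0.        , 391.43599825, 232.19528508],
       [  0.        ,   0.        ,   1.        ]]), 'tool_from_camera': array([[-2.01732423e-04, -9.65135256e-01, -2.61751593e-01,
         7.46450874e+01],
       [ 9.99999634e-01, -4.12390887e-04,  7.49873701e-04,
         1.13192283e+00],
       [-8.31673518e-04, -2.61751346e-01,  9.65134986e-01,
        -1.71078825e+02],
       [ 0.00000000e+00,  0.00000000e+00,  0.00000000e+00,
         1.00000000e+00]])}
```

View pics/top0.png

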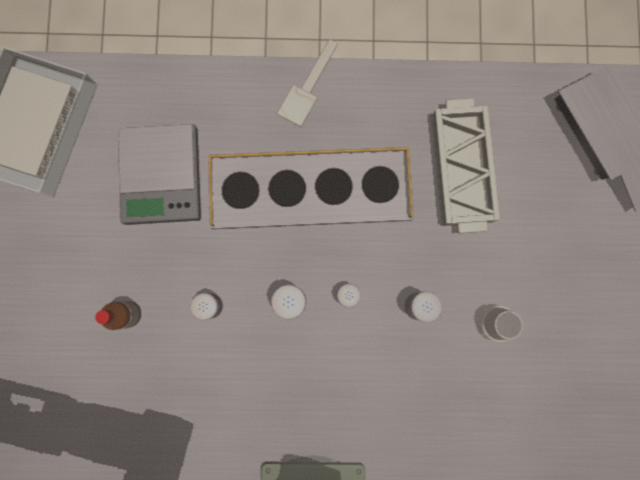

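View pics/scene0.png

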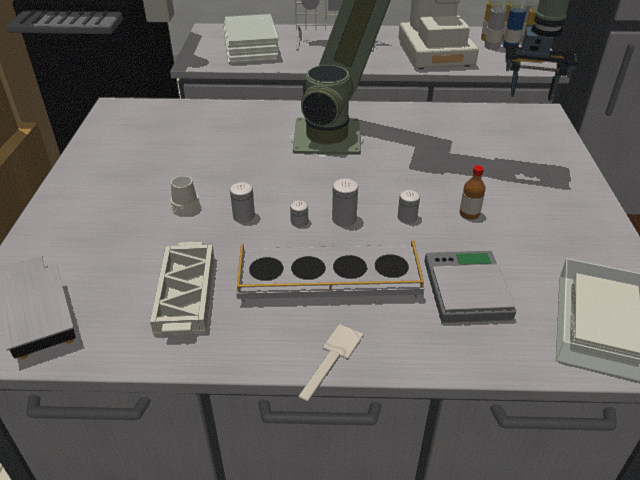

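The top view shows the mould on the right (−y). The pads are at about (240,190), (287,188), (333,186) and (380,184). The shaker lids, left to right, are at (204,306) 52?, (288,301) 64, (348,295) 46 and (426,306) 58. The soy bottle is at (115,315) and the cups at (505,324). The scene view agrees with this order.

```bash
cat > h.py <<'E'
import numpy as np, cv2
from scipy.spatial.transform import Rotation as Ro
from workcell import env, cams
def cam(n):
    c=cams.get_calibration(n); return c["mtx"],np.array(c["eye"]),Ro.from_euler("xyz",c["attitude"],degrees=True).as_matrix()
def wcam(st):
    c=cams.get_calibration("wrist"); T=c["tool_from_camera"]; R=Ro.from_euler("xyz",st["ee_rot"],degrees=True).as_matrix()
    return c["mtx"],np.array(st["ee_pos"])+R@T[:3,3],R@T[:3,:3]
def ray(C,uv,z):
    K,e,R=C; d=R@np.linalg.solve(K,[uv[0],uv[1],1]); return e+d*(z-e[2])/d[2]
def proj(C,p):
    K,e,R=C; q=K@(R.T@(np.asarray(p,float)-e)); return q[:2]/q[2]
def blobs(m,amin,amax=1e9):
    n,l,s,c=cv2.connectedComponentsWithStats(m.astype(np.uint8))
    return [(c[i],s[i]) for i in range(1,n) if amin<s[i][4]<amax]
E
python3 - <<'E'
from h import *
im=cv2.imread("pics/top0.png"); C=cam("top"); S=cam("scene"); g=im.min(2)
m=(im.max(2)<45); m[:, :210]=0; m[:,410:]=0;m[:145]=0; m[230:]=0
for c,s in blobs(m,300): print("pad",c,s, ray(C,c,43).round(1))
for (u,v),h,d in [((204,306),76,52),((288,301),112,64),((348,295),58,46),((426,306),94,58)]:
    w=g[v-24:v+25,u-24:u+25]; t=np.percentile(w,99); 
    k=(w>185)
    c,s=max(blobs(k,50),key=lambda b:b[1][4]); c=c+[u-24,v-24]
    # lid circle from hough-free fit: min enclosing of blob
    p=ray(C,c,h); ppm=547.8/(C[1][2]-h)
    print("sh",h,c.round(1),s,"expD",d*ppm,p.round(1),"scene px top",proj(S,p).round(1),"bottom",proj(S,p*[1,1,0]).round(1), t)
cv2.imwrite("pics/c1.png",np.vstack([cv2.resize(im[270:340,180:450],None,fx=2.9,fy=2.9,interpolation=2),cv2.resize(cv2.imread("pics/scene0.png")[170:235,220:490],None,fx=2.9,fy=2.9,interpolation=2)]))
E
```

```text
Traceback (most recent call last):
ValueError: max() iterable argument is empty
```

Run:
```python
from h import *
im=cv2.imread("pics/top0.png"); C=cam("top"); S=cam("scene"); g=im.min(2)
print(g[188,287],g[222,300],g[301,270:306],g[306,190:218])
m=(im.max(2)<60); m[:, :213]=0; m[:,406:]=0;m[:158]=0; m[212:]=0
for c,s in blobs(m,300): print("pad",c,s, ray(C,c,43).round(1))
for (u,v),h,d in [((204,306),76,52),((288,301),112,64),((348,295),58,46),((426,306),94,58)]:
    w=g[v-24:v+25,u-24:u+25]
    for th in (140,150,160):
        b=blobs(cv2.morphologyEx((w>th).astype(np.uint8),cv2.MORPH_CLOSE,np.ones((5,5))),50)
        if not b: continue
        c,s=max(b,key=lambda b:b[1][4]); c=c+[u-24,v-24]; bc=s[:2]+(s[2:4]-1)/2+[u-24,v-24]
        p=ray(C,c,h); ppm=547.8/(C[1][2]-h)
        print("sh",h,th,c.round(1),bc,s,"expD",(d*ppm).round(1),p.round(1),"scene top",proj(S,p).round(1),"bot",proj(S,p*[1,1,0]).round(1))
cv2.imwrite("pics/c1.png",np.vstack([cv2.resize(im[270:340,180:450],None,fx=2.9,fy=2.9,interpolation=2),cv2.resize(cv2.imread("pics/scene0.png")[170:235,220:490],None,fx=2.9,fy=2.9,interpolation=2)]))
```

```text
47 148 [100 123 146 154 157 160 161 163 166 164 164 168 169 171 171 172 171 155
 149 165 177 174 172 174 176 176 175 176 173 170 172 168 165 163 150 129] [137 146 153 156 157 162 160 165 161 159 164 163 150 151 166 175 173 175
 174 176 175 175 175 173 167 159 134 107]
pad [379.79346681 184.16649104] [363 167  35  35 949] [ 661.6 -127.    43. ]
pad [333.21956296 186.04162331] [316 169  35  35 961] [655.9 -31.9  43. ]
pad [286.74769231 188.03692308] [269 171  36  35 975] [650.   62.5  43. ]
pad [240.06365503 189.92710472] [223 173  35  35 974] [644.3 157.   43. ]
sh 76 140 [207.1 314.5] [206. 312.] [   4   12   45   37 1002] expD 26.8 [394.7 207.6  76. ] scene top [405.5 189.5] bot [402.8 213.1]
sh 76 150 [203.4 306.5] [203.  306.5] [ 11  13  25  24 459] expD 26.8 [409.7 215.4  76. ] scene top [409.  192.9] bot [406.3 216.6]
sh 76 160 [204.8 306.5] [204.  306.5] [ 14  14  21  22 329] expD 26.8 [409.8 212.7  76. ] scene top [408.  192.9] bot [405.2 216.6]
sh 112 140 [288.2 302. ] [289.5 304. ] [  8   9  36  37 871] expD 34.1 [421.3  51.4 112. ] scene top [344.9 182.8] bot [343.7 218.3]

[... 366 characters left out ...]
[294.1 199.8] bot [294.7 217.8]
sh 58 150 [348.7 295.4] [348.5 295.5] [ 15  14  20  22 333] expD 23.3 [435.1 -64.8  58. ] scene top [298.6 202.8] bot [299.  220.8]
sh 58 160 [349.3 295.5] [349.5 295.5] [ 18  16  16  18 226] expD 23.3 [434.8 -65.9  58. ] scene top [298.1 202.7] bot [298.6 220.7]
sh 94 140 [427.2 306.8] [429.  306.5] [ 11  10  33  30 686] expD 30.4 [ 415.7 -212.1   94. ] scene top [240.4 185.8] bot [243.3 215.4]
sh 94 150 [426.5 306.7] [426.5 306.5] [ 11  11  28  28 599] expD 30.4 [ 415.9 -210.8   94. ] scene top [240.9 185.9] bot [243.8 215.4]
sh 94 160 [425.4 306.3] [425.  306.5] [ 12  13  23  24 389] expD 30.4 [ 416.6 -208.8   94. ] scene top [241.7 186. ] bot [244.6 215.6]
```

View pics/c1.png

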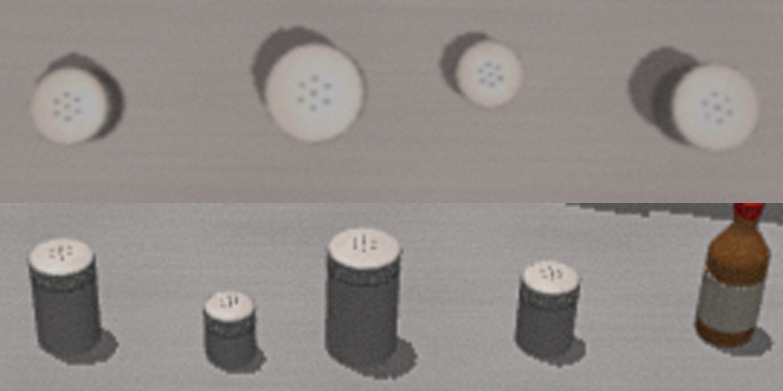

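The crop confirms the order. Lid centres in the top image are at (204,306.5), (288,302), (348.6,295.5) and (426.5,307). In the world frame:

| Object | x, y (mm) |
|---|---|
| shaker_52 | (410, 214) |
| shaker_64 | (421, 51) |
| shaker_46 | (435, −65) |
| shaker_58 | (416, −210.5) |

The pads are 94.6–95.2 mm apart, which matches the given 95 mm. Across-row closing needs yaw 93.5.

Emit:
apply_moves:
  deltas:
    - [-0.035,-0.0273,0,0.128,1]
    - [-0.07,-0.0546,0,0.256,1]
    - [-0.105,-0.082,0,0.384,1]
    - [-0.14,-0.109,0,0.512,1]
    - [-0.175,-0.137,0,0.64,1]
  grip_force: 30

```text
time_s: 0.6
ee_pos: [270.8, 385.1, 213.6]
ee_rot: [-180.0, 0.0, 129.9]
force: [0.3, 0.6, -0.7]
gripper_width: 91.5
gripper_force: 0.0
```

Emit:
apply_moves:
  deltas:
    - [-0.044,-0.001,0,0.128,1]
    - [-0.089,-0.002,0,0.256,1]
    - [-0.133,-0.003,0,0.384,1]
    - [-0.178,-0.004,0,0.512,1]
    - [-0.222,-0.005,0,0.639,1]

```text
time_s: 1.1
ee_pos: [410.2, 212.0, 213.8]
ee_rot: [-180.0, -0.0, 93.2]
force: [0.7, 0.5, 0.7]
gripper_width: 91.2
gripper_force: 0.0
```

Emit:
apply_moves:
  deltas:
    - [0,0,0,0,1]
    - [0,0,0,0,1]
    - [0,0,0,0,1]

```text
time_s: 1.4
ee_pos: [408.8, 214.4, 213.7]
ee_rot: [-179.9, -0.0, 93.6]
force: [-0.2, -0.4, 0.3]
gripper_width: 91.1
gripper_force: 0.0
```

Run:
```python
from h import *
s=env.state(); im=cams.grab_frame("wrist"); cv2.imwrite("pics/w1.png",im); W=wcam(s)
print(s["ee_pos"],s["ee_rot"],s["qpos"],s["time_s"])
print(proj(W,[409.8,214,76]),proj(W,[421.5,51,112]))
```

```text
[408.76955939 214.36390977 213.701949  ] [-1.79945287e+02 -1.70365212e-02  9.36348626e+01] [2.62186770e+01 8.08178034e+00 1.03506169e+02 3.95016097e-02
 6.84560306e+01 2.25692865e+01] 1.4
[320.29876845 222.7837376 ] [321.86578952 423.90955006]
```

View pics/w1.png

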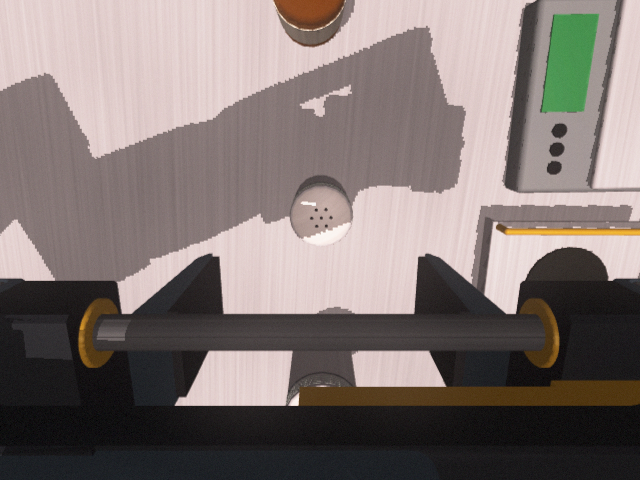

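The lid is at about (321,217) between the fingers, against a predicted (320,223), so the true y is about 216. I'll shift +2 mm in tool x and descend to TCP z = 28.

Emit:
apply_moves:
  deltas:
    - [0.002,0.001,0.04,0,1]
    - [0.002,0.001,0.08,0,1]
    - [0.002,0.001,0.12,0,1]
    - [0.002,0.001,0.155,0,1]
    - [0.002,0.001,0.186,0,1]

```text
time_s: 1.95
ee_pos: [409.1, 216.9, 26.4]
ee_rot: [-180.0, 0.0, 93.7]
force: [-0.1, -0.1, -0.7]
gripper_width: 91.4
gripper_force: 0.0
```

Emit:
apply_moves:
  deltas:
    - [0,0,0,0,1]
    - [0,0,0,0,1]
    - [0,0,0,0,-0.3]
    - [0,0,0,0,-0.3]
    - [0,0,0,0,-0.3]

```text
time_s: 2.45
ee_pos: [411.2, 216.3, 29.2]
ee_rot: [179.9, -0.1, 93.6]
force: [-0.1, 0.2, 0.4]
gripper_width: 69.9
gripper_force: 0.0
```

Emit:
apply_moves:
  deltas:
    - [0,0,0,0,-0.3]
    - [0,0,0,0,-0.3]
    - [0,0,0,0,-0.3]
    - [0,0,0,0,-0.3]
    - [0,0,0,0,-0.3]
  grip_force: 30

```text
time_s: 2.95
ee_pos: [410.6, 215.8, 28.3]
ee_rot: [180.0, -0.0, 93.5]
force: [-0.2, -0.0, 5.2]
gripper_width: 51.3
gripper_force: 30.0
```

Emit:
apply_moves:
  deltas:
    - [0,0,-0.02,0,-0.3]
    - [0,0,-0.06,0,-0.3]
    - [0,0,-0.1,0,-0.3]
    - [0,0,-0.14,0,-0.3]
    - [0,0,-0.17,0,-0.3]

```text
time_s: 3.45
ee_pos: [410.5, 215.9, 199.9]
ee_rot: [179.9, -0.0, 93.5]
force: [1.1, -0.3, -2.8]
gripper_width: 51.4
gripper_force: 30.0
```

Emit:
apply_moves:
  deltas:
    - [-0.02,0.017,0,0,-0.3]
    - [-0.05,0.043,0,0,-0.3]
    - [-0.08,0.07,0,0,-0.3]
    - [-0.11,0.096,0,0,-0.3]
    - [-0.14,0.122,0,0,-0.3]

```text
time_s: 3.95
ee_pos: [541.3, 82.4, 197.0]
ee_rot: [-179.9, -0.0, 93.5]
force: [0.8, 1.5, -1.7]
gripper_width: 51.4
gripper_force: 30.0
```

Emit:
apply_moves:
  deltas:
    - [-0.03,0.026,0,0,-0.3]
    - [-0.06,0.052,0,0,-0.3]
    - [-0.09,0.078,0,0,-0.3]
    - [-0.11,0.096,0,0,-0.3]
    - [-0.123,0.107,0,0,-0.3]

```text
time_s: 4.45
ee_pos: [656.2, -34.4, 196.2]
ee_rot: [-179.9, -0.0, 93.5]
force: [-0.7, 0.4, -1.9]
gripper_width: 51.5
gripper_force: 30.0
```

Emit:
apply_moves:
  deltas:
    - [0,0,0,0,-0.3]
    - [0,0,0,0,-0.3]
    - [0,0,0,0,-0.3]

```text
time_s: 4.75
ee_pos: [654.4, -31.7, 197.5]
ee_rot: [-179.9, -0.0, 93.6]
force: [0.6, 0.9, -1.2]
gripper_width: 51.5
gripper_force: 30.0
```

Run:
```python
from h import *
s=env.state(); im=cams.grab_frame("wrist"); W=wcam(s)
s2=env.state(); im2=cams.grab_frame("scene"); cv2.imwrite("pics/ws2.png",np.hstack([cv2.resize(im,(400,300)),cv2.resize(im2[150:330,200:440],(400,300))]))
print(s["ee_pos"],s["ee_rot"],s["time_s"],s["gripper_width"])
for p in ([661.6,-127,43],[655.9,-31.9,43],[650,62.5,43],[644.3,157,43]): print(proj(W,p).round(1))
m=(im.max(2)<60)
for c,t in blobs(m,300): print(c.round(1),t,ray(W,c,43).round(1))
```

```text
[654.37995688 -31.67307489 197.50671101] [-1.79919412e+02 -3.71265449e-02  9.35903421e+01] 4.75 51.48116138887681
[320.4 319.4]
[320.9 218. ]
[321.1 101.4]
[321.6 -35.6]
[314.2  10.8] [285   0  62  21 647] [640.7 126.4  43. ]
[329.4 104.9] [ 276   47   95  102 5382] [656.7  60.2  43. ]
[323.7 196.2] [ 278  172   87   49 2938] [657. -13.  43.]
[485.  333.3] [  370   257   210   130 14804] [ 814.5 -131.6   43. ]
[236.8 299.1] [ 190  263   72   57 1330] [ 584.9 -111.7   43. ]
[284.2 419. ] [    0   281   640   199 66350] [ 632.8 -237.7   43. ]
```

View pics/ws2.png

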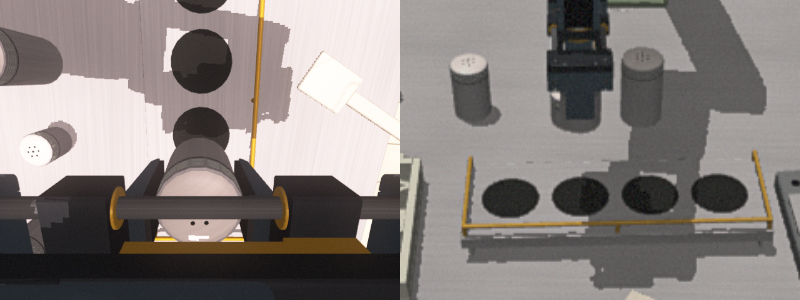

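The left panel shows the shaker held upright. The next pad is at about (323,98) in the wrist image, so the same wrist bias of 2–3 mm applies to lids and pads. I'll shift +2 mm in x and +1.5 mm in y, then lower.

Emit:
apply_moves:
  deltas:
    - [0.0015,0.002,0.03,0,-0.3]
    - [0.0015,0.002,0.06,0,-0.3]
    - [0.0015,0.002,0.09,0,-0.3]
    - [0.0015,0.002,0.11,0,-0.3]
    - [0.0015,0.002,0.12,0,-0.3]

```text
time_s: 5.35
ee_pos: [655.6, -30.1, 76.0]
ee_rot: [-179.8, -0.0, 93.6]
force: [-0.0, 0.1, -1.6]
gripper_width: 51.4
gripper_force: 30.0
```

Emit:
apply_moves:
  deltas:
    - [0,0,0.001,0,-0.3]
    - [0,0,0.002,0,-0.3]
    - [0,0,0.003,0,-0.3]
    - [0,0,0.004,0,-0.3]
    - [0,0,0.005,0,-0.3]

```text
time_s: 5.85
ee_pos: [657.6, -30.9, 73.7]
ee_rot: [179.9, 0.0, 93.6]
force: [-0.6, -0.1, -2.0]
gripper_width: 51.5
gripper_force: 30.0
```

Emit:
apply_moves:
  deltas:
    - [0,0,0.0005,0,-0.3]
    - [0,0,0.001,0,-0.3]
    - [0,0,0.001,0,-0.3]
    - [0,0,0.001,0,-0.3]

```text
time_s: 6.25
ee_pos: [657.2, -30.9, 71.9]
ee_rot: [-180.0, -0.0, 93.6]
force: [0.8, -0.2, -2.0]
gripper_width: 51.7
gripper_force: 30.0
```

Emit:
apply_moves:
  deltas:
    - [0,0,0.0005,0,-0.3]
    - [0,0,0.001,0,-0.3]
    - [0,0,0.001,0,-0.3]
    - [0,0,0.001,0,-0.3]

```text
time_s: 6.65
ee_pos: [657.2, -30.9, 71.3]
ee_rot: [180.0, -0.0, 93.6]
force: [-0.9, 0.1, 1.7]
gripper_width: 51.4
gripper_force: 30.0
```

Emit:
apply_moves:
  deltas:
    - [0,0,0,0,0.65]
    - [0,0,0,0,0.65]
    - [0,0,0,0,0.65]
    - [0,0,0,0,0.65]
    - [0,0,0,0,0.65]

```text
time_s: 7.15
ee_pos: [657.2, -30.8, 70.9]
ee_rot: [180.0, -0.0, 93.6]
force: [0.6, 0.5, 0.5]
gripper_width: 75.1
gripper_force: 0.0
```

Emit:
apply_moves:
  deltas:
    - [0,0,-0.02,0,0.65]
    - [0,0,-0.05,0,0.65]
    - [0,0,-0.09,0,0.65]
    - [0,0,-0.13,0,0.65]
    - [0,0,-0.13,0,0.65]

```text
time_s: 7.65
ee_pos: [660.5, -31.0, 207.9]
ee_rot: [179.3, 0.1, 93.6]
force: [0.2, 0.1, -0.6]
gripper_width: 75.2
gripper_force: 0.0
```

Emit:
apply_moves:
  deltas:
    - [0.018,-0.042,0,0,1]
    - [0.036,-0.084,0,0,1]
    - [0.054,-0.126,0,0,1]
    - [0.072,-0.168,0,0,1]
    - [0.09,-0.209,0,0,1]

```text
time_s: 8.15
ee_pos: [440.8, 46.4, 200.4]
ee_rot: [-180.0, -0.0, 93.5]
force: [0.1, 0.6, -0.0]
gripper_width: 91.1
gripper_force: 0.0
```

Emit:
apply_moves:
  deltas:
    - [0.0086,-0.02,0,0,1]
    - [0.0086,-0.02,0,0,1]
    - [0.0086,-0.02,0,0,1]
    - [0.0086,-0.02,0,0,1]

```text
time_s: 8.55
ee_pos: [423.9, 53.1, 201.0]
ee_rot: [179.9, 0.0, 93.5]
force: [0.6, -0.9, -0.1]
gripper_width: 91.1
gripper_force: 0.0
```

Run:
```python
from h import *
s=env.state(); im=cams.grab_frame("wrist"); W=wcam(s)
im2=cams.grab_frame("top"); cv2.imwrite("pics/ws3.png",np.hstack([cv2.resize(im,(400,300)),cv2.resize(im2[145:325,200:440],(400,300))]))
print(s["ee_pos"],s["ee_rot"],s["time_s"],s["gripper_width"])
print(proj(W,[421.5,51,112]))
C=cam("top"); print("expected lid px", proj(C,[655.9,-31.9,119]),"pad",proj(C,[655.9,-31.9,43]))
g=im2.min(2); w=g[160:215,305:365]
for th in(140,155): print([(c+[305,160],t) for c,t in blobs(w>th,100)])
```

```text
[423.85924956  53.14182989 200.95179735] [1.79939677e+02 3.14324732e-03 9.35310861e+01] 8.55 91.09511669219195
[315.28279052 241.65537548]
expected lid px [334.62186453 178.19263559] pad [333.19561515 186.04435087]
[(array([334.68362034, 186.04164998]), array([   0,    0,   60,   55, 2497], dtype=int32))]
[(array([335.61776983, 189.02564103]), array([   0,    0,   60,   55, 1677], dtype=int32)), (array([333.67436975, 178.20798319]), array([ 17,   6,  25,  25, 476], dtype=int32))]
```

View pics/ws3.png

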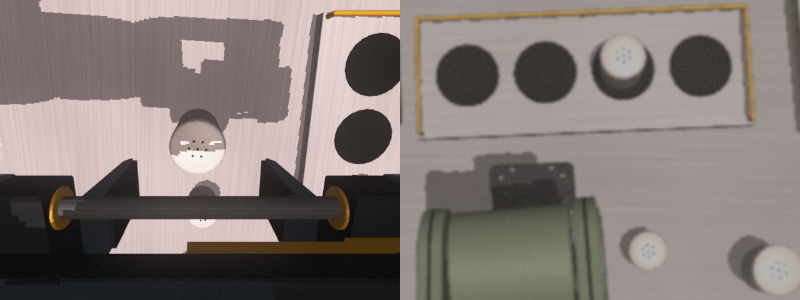

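shaker_52 sits on its pad: its lid is at (334,178) and the prediction was (334.6,178.2). shaker_64's lid is at (316,235) in the wrist view, with the same bias as before, so the alignment is good. I'll descend and grasp.

Emit:
apply_moves:
  deltas:
    - [0,-0.001,0.035,0,1]
    - [0,-0.001,0.07,0,1]
    - [0,-0.001,0.105,0,1]
    - [0,-0.001,0.135,0,1]
    - [0,-0.001,0.156,0,1]

```text
time_s: 9.15
ee_pos: [421.3, 52.9, 42.7]
ee_rot: [-179.9, 0.0, 93.5]
force: [-0.5, 0.2, -0.2]
gripper_width: 91.0
gripper_force: 0.0
```

Emit:
apply_moves:
  deltas:
    - [0,0,0,0,1]
    - [0,0,0,0,1]
    - [0,0,0,0,0]
    - [0,0,0,0,0]
    - [0,0,0,0,0]
  grip_force: 35

```text
time_s: 9.65
ee_pos: [422.2, 53.4, 45.8]
ee_rot: [179.9, -0.0, 93.6]
force: [-0.6, 0.2, 0.0]
gripper_width: 69.8
gripper_force: 0.0
```

Emit:
apply_moves:
  deltas:
    - [0,0,0,0,0]
    - [0,0,0,0,0]
    - [0,0,0,0,0]
    - [0,0,0,0,0]

```text
time_s: 10.05
ee_pos: [422.1, 53.4, 45.6]
ee_rot: [179.9, -0.0, 93.6]
force: [-0.4, -0.9, 6.0]
gripper_width: 63.7
gripper_force: 35.0
```

Emit:
apply_moves:
  deltas:
    - [0,0,-0.015,0,0]
    - [0,0,-0.045,0,0]
    - [0,0,-0.085,0,0]
    - [0,0,-0.12,0,0]
    - [0,0,-0.145,0,0]

```text
time_s: 10.55
ee_pos: [421.3, 53.3, 191.4]
ee_rot: [180.0, -0.0, 93.6]
force: [1.2, -0.7, -3.6]
gripper_width: 63.8
gripper_force: 35.0
```

Emit:
apply_moves:
  deltas:
    - [0.01,0.025,0,0,0]
    - [0.026,0.065,0,0,0]
    - [0.042,0.105,0,0,0]
    - [0.058,0.145,0,0,0]
    - [0.074,0.185,0,0,0]

```text
time_s: 11.05
ee_pos: [601.9, 139.2, 188.3]
ee_rot: [-179.8, 0.0, 93.6]
force: [0.0, -0.1, -2.5]
gripper_width: 63.8
gripper_force: 35.0
```

Emit:
apply_moves:
  deltas:
    - [0.012,0.03,0,0,0]
    - [0.018,0.0447,0,0,0]
    - [0.018,0.0447,0,0,0]
    - [0.018,0.0447,0,0,0]
    - [0.018,0.0447,0,0,0]

```text
time_s: 11.55
ee_pos: [643.7, 158.8, 189.3]
ee_rot: [-179.9, 0.0, 93.5]
force: [-0.9, -0.1, -4.5]
gripper_width: 63.3
gripper_force: 35.0
```

Emit:
apply_moves:
  deltas:
    - [0.0005,0.0015,0.025,0,0]
    - [0.0005,0.0015,0.05,0,0]
    - [0.0005,0.0015,0.075,0,0]
    - [0.0005,0.0015,0.09,0,0]
    - [0.0005,0.0015,0.097,0,0]

```text
time_s: 12.05
ee_pos: [644.5, 159.1, 91.4]
ee_rot: [-179.8, 0.0, 93.5]
force: [-0.4, 0.7, -4.0]
gripper_width: 63.2
gripper_force: 35.0
```

Emit:
apply_moves:
  deltas:
    - [0,0,0.0005,0,0]
    - [0,0,0.001,0,0]
    - [0,0,0.002,0,0]
    - [0,0,0.002,0,0]
    - [0,0,0.002,0,0]

```text
time_s: 12.55
ee_pos: [646.8, 160.0, 91.6]
ee_rot: [179.9, -0.0, 93.6]
force: [-0.5, -0.7, -4.3]
gripper_width: 63.5
gripper_force: 35.0
```

Emit:
apply_moves:
  deltas:
    - [0,-0.001,0.001,0,0]
    - [0,-0.001,0.002,0,0]
    - [0,-0.001,0.002,0,0]
    - [0,-0.001,0.002,0,0]

```text
time_s: 12.95
ee_pos: [645.5, 159.9, 88.8]
ee_rot: [-180.0, -0.0, 93.6]
force: [0.8, -0.2, -4.3]
gripper_width: 63.6
gripper_force: 35.0
```

Emit:
apply_moves:
  deltas:
    - [0,0,0.0005,0,0]
    - [0,0,0.001,0,0]
    - [0,0,0.001,0,0]
    - [0,0,0.001,0,0]

```text
time_s: 13.35
ee_pos: [645.6, 159.9, 88.6]
ee_rot: [180.0, -0.0, 93.6]
force: [-1.5, 0.2, 2.2]
gripper_width: 63.6
gripper_force: 35.0
```

Emit:
apply_moves:
  deltas:
    - [0,0,0,0,0.8]
    - [0,0,0,0,0.8]
    - [0,0,0,0,0.8]
    - [0,0,0,0,0.8]
    - [0,0,0,0,0.8]

```text
time_s: 13.85
ee_pos: [645.6, 159.9, 87.9]
ee_rot: [180.0, -0.0, 93.6]
force: [0.2, -0.4, -0.2]
gripper_width: 81.8
gripper_force: 0.0
```

Emit:
apply_moves:
  deltas:
    - [0,0,-0.02,0,0.8]
    - [0,0,-0.05,0,0.8]
    - [0,0,-0.09,0,0.8]
    - [0,0,-0.12,0,0.8]
    - [0,0,-0.12,0,0.8]

```text
time_s: 14.35
ee_pos: [648.1, 160.5, 213.6]
ee_rot: [179.4, -0.1, 93.5]
force: [0.0, 0.9, 0.8]
gripper_width: 82.0
gripper_force: 0.0
```

Emit:
apply_moves:
  deltas:
    - [-0.035,-0.025,0,0,1]
    - [-0.07,-0.05,0,0,1]
    - [-0.105,-0.075,0,0,1]
    - [-0.14,-0.1,0,0,1]
    - [-0.175,-0.125,0,0,1]

```text
time_s: 14.85
ee_pos: [530.0, -23.7, 207.0]
ee_rot: [-179.9, -0.0, 93.6]
force: [0.2, -0.3, -0.5]
gripper_width: 90.9
gripper_force: 0.0
```

Emit:
apply_moves:
  deltas:
    - [-0.036,-0.026,0,0,1]
    - [-0.072,-0.052,0,0,1]
    - [-0.107,-0.077,0,0,1]
    - [-0.143,-0.102,0,0,1]
    - [-0.178,-0.127,0,0,1]

```text
time_s: 15.35
ee_pos: [414.4, -209.2, 207.2]
ee_rot: [-180.0, -0.0, 93.6]
force: [-0.2, 0.0, 0.7]
gripper_width: 90.8
gripper_force: 0.0
```

Emit:
apply_moves:
  deltas:
    - [0,0,0,0,1]
    - [0,0,0,0,1]
    - [0,0,0,0,1]

```text
time_s: 15.65
ee_pos: [416.2, -207.3, 207.5]
ee_rot: [-180.0, -0.0, 93.6]
force: [0.6, 0.3, -0.2]
gripper_width: 90.9
gripper_force: 0.0
```

Run:
```python
from h import *
s=env.state(); im=cams.grab_frame("wrist"); W=wcam(s)
im2=cams.grab_frame("top"); cv2.imwrite("pics/ws4.png",np.hstack([cv2.resize(im,(400,300)),cv2.resize(im2[145:325,200:440],(400,300))]))
print(s["ee_pos"],s["ee_rot"],s["time_s"],s["gripper_width"])
print(proj(W,[416,-210.5,94]))
C=cam("top"); print("expected lid px", proj(C,[644.3,157,155]))
w=im2.min(2)[150:205,212:268]
for th in(150,160): print([(c+[212,150],t) for c,t in blobs(w>th,100)])
```

```text
[ 416.19852124 -207.29017065  207.52639042] [-1.79990995e+02 -4.87302048e-02  9.35881192e+01] 15.65 90.93651003969198
[318.44109371 234.04146033]
expected lid px [231.86601451 178.3408693 ]
[(array([239.00733753, 176.89884696]), array([   1,    7,   55,   48, 1908], dtype=int32))]
[(array([230.4137931 , 176.62068966]), array([  1,   9,  35,  36, 928], dtype=int32))]
```

View pics/ws4.png

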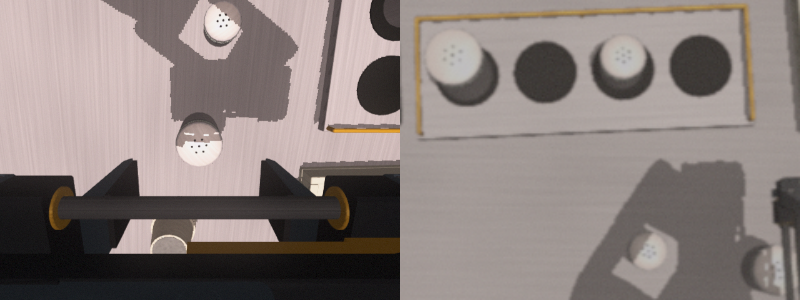

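shaker_64 sits on the far-end pad, its hole pattern at about (232,177) against an expected (231.9,178.3). shaker_58's lid is at (318.6,228) in the wrist view, centred between the fingers. I'll descend and grasp it.

Emit:
apply_moves:
  deltas:
    - [-0.001,0,0.04,0,1]
    - [-0.001,0,0.08,0,1]
    - [-0.001,0,0.115,0,1]
    - [-0.001,0,0.145,0,1]
    - [-0.001,0,0.169,0,1]

```text
time_s: 16.25
ee_pos: [416.0, -207.6, 37.1]
ee_rot: [-179.9, -0.1, 93.7]
force: [-0.5, -0.2, -0.0]
gripper_width: 91.5
gripper_force: 0.0
```

Emit:
apply_moves:
  deltas:
    - [0,0,0,0,1]
    - [0,0,0,0,1]
    - [0,0,0,0,-0.1]
    - [0,0,0,0,-0.1]
    - [0,0,0,0,-0.1]

```text
time_s: 16.75
ee_pos: [416.6, -209.3, 39.9]
ee_rot: [179.9, 0.1, 93.6]
force: [-0.1, -0.9, -0.5]
gripper_width: 69.8
gripper_force: 0.0
```

Emit:
apply_moves:
  deltas:
    - [0,0,0,0,-0.1]
    - [0,0,0,0,-0.1]
    - [0,0,0,0,-0.1]
    - [0,0,0,0,-0.1]
    - [0,0,0,0,-0.1]

```text
time_s: 17.25
ee_pos: [416.2, -209.2, 39.4]
ee_rot: [180.0, 0.0, 93.5]
force: [-0.4, 1.0, 5.4]
gripper_width: 57.6
gripper_force: 35.0
```

Emit:
apply_moves:
  deltas:
    - [0,0,-0.02,0,-0.1]
    - [0,0,-0.06,0,-0.1]
    - [0,0,-0.1,0,-0.1]
    - [0,0,-0.145,0,-0.1]
    - [0,0,-0.18,0,-0.1]

```text
time_s: 17.75
ee_pos: [415.8, -209.0, 220.7]
ee_rot: [180.0, 0.0, 93.5]
force: [0.8, -0.6, -3.7]
gripper_width: 57.4
gripper_force: 35.0
```

Emit:
apply_moves:
  deltas:
    - [0.02,0.02,0,0,-0.1]
    - [0.05,0.05,0,0,-0.1]
    - [0.08,0.08,0,0,-0.1]
    - [0.11,0.11,0,0,-0.1]
    - [0.14,0.14,0,0,-0.1]

```text
time_s: 18.25
ee_pos: [547.3, -59.3, 217.9]
ee_rot: [-179.9, -0.0, 93.5]
force: [1.0, -1.0, -3.4]
gripper_width: 57.9
gripper_force: 35.0
```

Emit:
apply_moves:
  deltas:
    - [0.03,0.03,0,0,-0.1]
    - [0.06,0.06,0,0,-0.1]
    - [0.09,0.09,0,0,-0.1]
    - [0.11,0.105,0,0,-0.1]
    - [0.1176,0.1117,0,0,-0.1]

```text
time_s: 18.75
ee_pos: [651.7, 65.9, 216.9]
ee_rot: [-179.8, -0.0, 93.7]
force: [-0.5, -0.5, -3.1]
gripper_width: 57.5
gripper_force: 35.0
```

Emit:
apply_moves:
  deltas:
    - [0,0,0,0,-0.1]
    - [0,0,0,0,-0.1]
    - [0,0,0,0,-0.1]

```text
time_s: 19.05
ee_pos: [650.3, 62.3, 219.0]
ee_rot: [-180.0, 0.0, 93.5]
force: [1.8, -0.0, -1.9]
gripper_width: 57.1
gripper_force: 35.0
```

Emit:
apply_moves:
  deltas:
    - [0.0005,0.0005,0.03,0,-0.1]
    - [0.0005,0.0005,0.06,0,-0.1]
    - [0.0005,0.0005,0.09,0,-0.1]
    - [0.0005,0.0005,0.115,0,-0.1]
    - [0.0005,0.0005,0.131,0,-0.1]

```text
time_s: 19.55
ee_pos: [650.0, 62.7, 86.2]
ee_rot: [-179.8, 0.0, 93.5]
force: [0.2, -0.4, -2.0]
gripper_width: 57.5
gripper_force: 35.0
```

Emit:
apply_moves:
  deltas:
    - [0,0,0.001,0,-0.1]
    - [0,0,0.002,0,-0.1]
    - [0,0,0.003,0,-0.1]
    - [0,0,0.003,0,-0.1]
    - [0,0,0.003,0,-0.1]

```text
time_s: 20.05
ee_pos: [652.1, 64.2, 85.9]
ee_rot: [179.9, -0.0, 93.5]
force: [-1.0, 0.2, -2.2]
gripper_width: 57.6
gripper_force: 35.0
```

Emit:
apply_moves:
  deltas:
    - [0,-0.0005,0.001,0,-0.1]
    - [0,-0.0005,0.002,0,-0.1]
    - [0,-0.0005,0.003,0,-0.1]
    - [0,-0.0005,0.003,0,-0.1]
    - [0,-0.0005,0.003,0,-0.1]

```text
time_s: 20.55
ee_pos: [651.2, 64.2, 82.4]
ee_rot: [180.0, -0.0, 93.6]
force: [-1.4, 0.3, 2.3]
gripper_width: 57.7
gripper_force: 35.0
```

Emit:
apply_moves:
  deltas:
    - [0,0,0.0005,0,-0.1]
    - [0,0,0.0005,0,-0.1]
    - [0,0,0.0005,0,-0.1]
    - [0,0,0.0005,0,-0.1]

```text
time_s: 20.95
ee_pos: [651.1, 64.3, 82.4]
ee_rot: [180.0, -0.0, 93.6]
force: [-2.2, 0.0, 5.0]
gripper_width: 58.0
gripper_force: 35.0
```

Emit:
apply_moves:
  deltas:
    - [0,0,0,0,0.7]
    - [0,0,0,0,0.7]
    - [0,0,0,0,0.7]
    - [0,0,0,0,0.7]
    - [0,0,0,0,0.7]

```text
time_s: 21.45
ee_pos: [651.2, 64.1, 81.2]
ee_rot: [-180.0, -0.0, 93.6]
force: [0.3, 0.1, 0.9]
gripper_width: 77.4
gripper_force: 0.0
```

Emit:
apply_moves:
  deltas:
    - [0,0,-0.02,0,0.7]
    - [0,0,-0.05,0,0.7]
    - [0,0,-0.09,0,0.7]
    - [0,0,-0.12,0,0.7]
    - [0,0,-0.12,0,0.7]

```text
time_s: 21.95
ee_pos: [653.9, 64.4, 207.0]
ee_rot: [179.4, -0.0, 93.6]
force: [0.2, -0.4, -0.0]
gripper_width: 77.7
gripper_force: 0.0
```

Emit:
apply_moves:
  deltas:
    - [-0.02,-0.04,0,0,1]
    - [-0.04,-0.08,0,0,1]
    - [-0.06,-0.12,0,0,1]
    - [-0.08,-0.16,0,0,1]
    - [-0.1,-0.2,0,0,1]

```text
time_s: 22.45
ee_pos: [455.6, -48.6, 200.5]
ee_rot: [-179.9, -0.0, 93.6]
force: [0.3, -1.8, -0.1]
gripper_width: 90.9
gripper_force: 0.0
```

Emit:
apply_moves:
  deltas:
    - [-0.013,-0.0226,0,0,1]
    - [-0.013,-0.0226,0,0,1]
    - [-0.013,-0.0226,0,0,1]
    - [-0.013,-0.0226,0,0,1]

```text
time_s: 22.85
ee_pos: [436.9, -62.1, 201.2]
ee_rot: [180.0, -0.0, 93.6]
force: [-0.0, -0.0, -0.1]
gripper_width: 91.2
gripper_force: 0.0
```

Run:
```python
from h import *
s=env.state(); im=cams.grab_frame("wrist"); W=wcam(s)
im2=cams.grab_frame("top"); cv2.imwrite("pics/ws5.png",np.hstack([cv2.resize(im,(400,300)),cv2.resize(im2[145:325,200:440],(400,300))]))
print(s["ee_pos"],s["ee_rot"],s["time_s"],s["gripper_width"])
print(proj(W,[435,-65,58]))
```

```text
[436.92949404 -62.10119215 201.21517109] [ 1.79977521e+02 -1.81167319e-02  9.35739893e+01] 22.85 91.17922031028252
[316.27591709 223.95714238]
```

View pics/ws5.png

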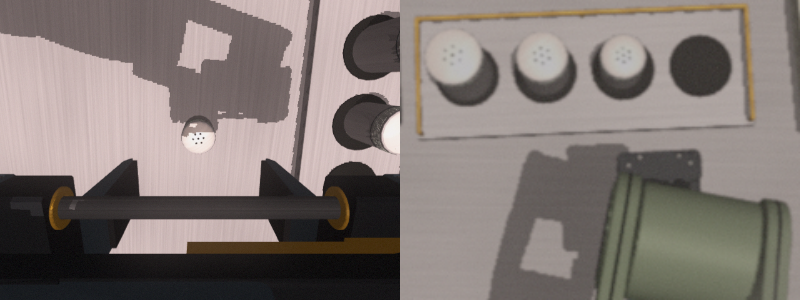

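shaker_58 sits on its pad at the third position, and the row looks right. shaker_46's lid is at about (317,217) between the fingers. I'll descend and grasp it.

Emit:
apply_moves:
  deltas:
    - [-0.0005,-0.001,0.04,0,1]
    - [-0.0005,-0.001,0.08,0,1]
    - [-0.0005,-0.001,0.12,0,1]
    - [-0.0005,-0.001,0.155,0,1]
    - [-0.0005,-0.001,0.18,0,1]

```text
time_s: 23.45
ee_pos: [434.6, -62.3, 19.0]
ee_rot: [-179.8, -0.0, 93.6]
force: [0.7, 0.1, 0.1]
gripper_width: 91.1
gripper_force: 0.0
```

Emit:
apply_moves:
  deltas:
    - [0,0,0,0,1]
    - [0,0,0,0,1]
    - [0,0,0,0,-0.4]
    - [0,0,0,0,-0.4]
    - [0,0,0,0,-0.4]
  grip_force: 30

```text
time_s: 23.95
ee_pos: [435.9, -63.1, 22.5]
ee_rot: [179.9, 0.0, 93.6]
force: [-0.4, 0.3, 0.2]
gripper_width: 70.1
gripper_force: 0.0
```

Emit:
apply_moves:
  deltas:
    - [0,0,0,0,-0.4]
    - [0,0,0,0,-0.4]
    - [0,0,0,0,-0.4]
    - [0,0,0,0,-0.4]
    - [0,0,0,0,-0.4]

```text
time_s: 24.45
ee_pos: [435.2, -63.0, 21.6]
ee_rot: [180.0, -0.0, 93.5]
force: [-0.0, -0.7, 2.2]
gripper_width: 45.6
gripper_force: 30.0
```

Emit:
apply_moves:
  deltas:
    - [0,0,-0.02,0,-0.4]
    - [0,0,-0.06,0,-0.4]
    - [0,0,-0.1,0,-0.4]
    - [0,0,-0.13,0,-0.4]
    - [0,0,-0.15,0,-0.4]

```text
time_s: 24.95
ee_pos: [435.5, -63.1, 173.5]
ee_rot: [179.9, 0.0, 93.6]
force: [0.6, 0.5, -0.2]
gripper_width: 45.7
gripper_force: 30.0
```

Emit:
apply_moves:
  deltas:
    - [-0.01,0.02,0,0,-0.4]
    - [-0.03,0.06,0,0,-0.4]
    - [-0.045,0.1,0,0,-0.4]
    - [-0.058,0.14,0,0,-0.4]
    - [-0.068,0.18,0,0,-0.4]

```text
time_s: 25.45
ee_pos: [619.9, -120.4, 170.5]
ee_rot: [-179.9, -0.0, 93.5]
force: [-0.3, 0.3, -1.6]
gripper_width: 45.4
gripper_force: 30.0
```

Emit:
apply_moves:
  deltas:
    - [-0.006,0.03,0,0,-0.4]
    - [-0.0082,0.0429,0,0,-0.4]
    - [-0.0082,0.0429,0,0,-0.4]
    - [-0.0082,0.0429,0,0,-0.4]
    - [-0.0082,0.0429,0,0,-0.4]

```text
time_s: 25.95
ee_pos: [661.0, -125.0, 171.2]
ee_rot: [-179.9, -0.0, 93.6]
force: [0.3, 0.4, -1.9]
gripper_width: 45.6
gripper_force: 30.0
```

Emit:
apply_moves:
  deltas:
    - [0,0.0005,0.03,0,-0.4]
    - [0,0.0005,0.06,0,-0.4]
    - [0,0.0005,0.085,0,-0.4]
    - [0,0.0005,0.1,0,-0.4]
    - [0,0.0005,0.1,0,-0.4]

```text
time_s: 26.45
ee_pos: [660.0, -124.7, 69.2]
ee_rot: [-179.7, -0.1, 93.5]
force: [-0.5, -0.7, -1.1]
gripper_width: 45.4
gripper_force: 30.0
```

Contact is expected at about z = 64.6.

Emit:
apply_moves:
  deltas:
    - [0,0,0,0,-0.4]
    - [0,0,0.001,0,-0.4]
    - [0,0,0.003,0,-0.4]
    - [0,0,0.004,0,-0.4]
    - [0,0,0.005,0,-0.4]

```text
time_s: 26.95
ee_pos: [662.8, -125.2, 66.8]
ee_rot: [180.0, 0.0, 93.6]
force: [0.6, 0.1, -1.7]
gripper_width: 45.7
gripper_force: 30.0
```

Emit:
apply_moves:
  deltas:
    - [0,0,0.0005,0,-0.4]
    - [0,0,0.001,0,-0.4]
    - [0,0,0.001,0,-0.4]
    - [0,0,0.001,0,-0.4]

```text
time_s: 27.35
ee_pos: [662.7, -125.2, 65.4]
ee_rot: [-180.0, -0.0, 93.6]
force: [0.3, 0.0, -2.5]
gripper_width: 45.5
gripper_force: 30.0
```

Emit:
apply_moves:
  deltas:
    - [0,0,0.0005,0,-0.4]
    - [0,0,0.001,0,-0.4]
    - [0,0,0.001,0,-0.4]
    - [0,0,0.001,0,-0.4]

```text
time_s: 27.75
ee_pos: [662.8, -125.2, 64.7]
ee_rot: [180.0, -0.0, 93.6]
force: [-0.6, -0.5, 2.1]
gripper_width: 45.4
gripper_force: 30.0
```

Contact. I'll release, rise and retreat toward the robot to clear the view.

Emit:
apply_moves:
  deltas:
    - [0,0,0,0,0.5]
    - [0,0,0,0,0.5]
    - [0,0,0,0,0.5]
    - [0,0,0,0,0.5]
    - [0,0,0,0,0.5]

```text
time_s: 28.25
ee_pos: [662.8, -125.2, 64.4]
ee_rot: [180.0, -0.0, 93.6]
force: [0.5, -0.3, -0.1]
gripper_width: 68.4
gripper_force: 0.0
```

Emit:
apply_moves:
  deltas:
    - [0,0,-0.02,0,0.5]
    - [0,0,-0.05,0,0.5]
    - [0,0,-0.09,0,0.5]
    - [0,0,-0.13,0,0.5]
    - [0,0,-0.15,0,0.5]

```text
time_s: 28.75
ee_pos: [664.1, -125.5, 218.9]
ee_rot: [179.6, 0.1, 93.6]
force: [-0.2, -0.9, 0.2]
gripper_width: 68.4
gripper_force: 0.0
```

Emit:
apply_moves:
  deltas:
    - [0,-0.045,0,0,0.5]
    - [0,-0.09,0,0,0.5]
    - [0,-0.135,0,0,0.5]
    - [0,-0.18,0,0,0.5]
    - [0,-0.22,0,0,0.5]

```text
time_s: 29.25
ee_pos: [440.8, -138.7, 214.4]
ee_rot: [-180.0, 0.0, 93.6]
force: [0.3, -0.3, 0.2]
gripper_width: 67.9
gripper_force: 0.0
```

Emit:
apply_moves:
  deltas:
    - [0,0,0,0,0.5]
    - [0,0,0,0,0.5]
    - [0,0,0,0,0.5]

```text
time_s: 29.55
ee_pos: [444.4, -139.0, 214.8]
ee_rot: [179.9, 0.0, 93.6]
force: [0.6, 0.6, -0.6]
gripper_width: 68.5
gripper_force: 0.0
```

Run:
```python
from h import *
im2=cams.grab_frame("top"); sc=cams.grab_frame("scene"); C=cam("top")
a=cv2.resize(im2[145:225,200:420],None,fx=3.6,fy=3.6,interpolation=2)
for p,h in (([661.6,-127],58),([655.9,-31.9],76),([650,62.5],94),([644.3,157],112)):
    q=proj(C,[*p,43+h]); print(h,q.round(1),((q-[200,145])*3.6).round(0))
    x,y=((q-[200,145]+.5)*3.6).astype(int); r={58:23,76:26,94:29,112:32}[h]*547.8/(C[1][2]-43-h)*3.6
    cv2.circle(a,(x,y),int(r),(0,0,255),1); cv2.circle(a,(x,y),1,(0,0,255),-1)
cv2.imwrite("pics/f.png",np.vstack([a,cv2.resize(sc[150:320,150:510],(792,300))[:300]]))
```

```text
58 [383.4 178.2] [660. 119.]
76 [334.6 178.2] [485. 119.]
94 [284.3 178.3] [303. 120.]
112 [231.9 178.3] [115. 120.]
```

View pics/f.png

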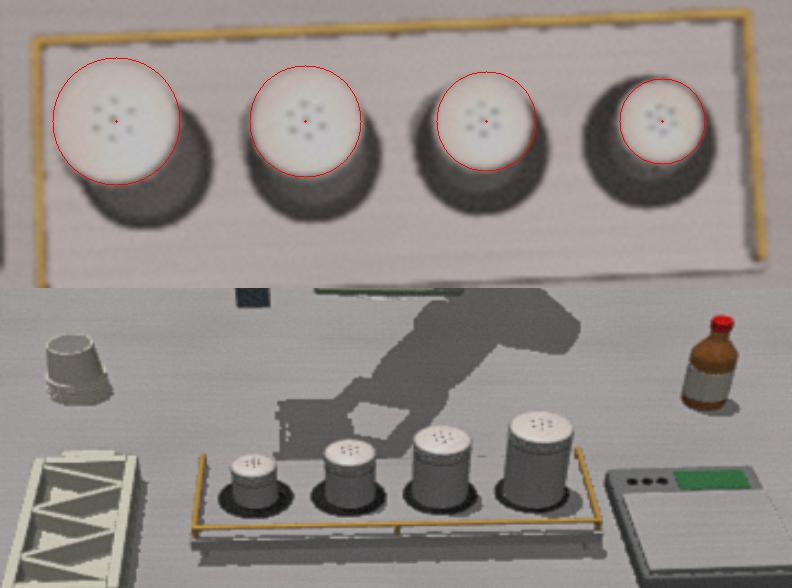

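All four lids match the predicted circles to within about 1 mm. The shakers stand upright in height order from the mould, and the bottle is still standing. I'll hand in.

```bash
python3 -c "
from workcell import env; print(env.job_done())"
```

```text
the job is handed in; nothing more can be done
None
```

The four shakers stand upright on their pads within about 1 mm of centre, lowest next to the mould and tallest at the far end, the soy bottle is still standing where it was, and I handed the job in at about 30 s; it returned no verdict.

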